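# Clamp the egg stake in the glue press

### The job

Lay the wooden plant stake with the egg-shaped head flat on the press's anvil, head centred under the spindle foot, and turn the ratchet thimble clockwise until it has clearly slipped (at least an eighth of a turn of slip) on the clamped wood. Then, with it clamped, turn the press's selector dial to its long mark (the third of its four positions) and let go. Leave the square-headed stake and everything else where it is.

Things in the scene. Friction and masses are not known exactly. Their poses are not given: they have to be found in the camera images.
- egg_stake_mid (a point): Plain wooden plant stake with a flat egg-shaped head, flat on the cork mat, 16 mm thick, 56 to 112 g. This point: centre of the head's round part (radius 32 mm), half-way up. +x points away from the stick: the narrow end of the egg reaches 45 mm along +x. Stick 16 mm wide, bare from 32 to 140 mm along -x. Centre of mass about 17 mm behind this point.
- tag_stake_mid (a point): The other plain wooden stake: same stick and thickness, but a rectangular head 78 x 60 mm. This point is at the head's centre (6 mm nearer the stick), half-way up; +x away from the stick. To be left where it lies.
- mat: Fixed thin cork mat, 250 x 250 x 5 mm; the two stakes lie on it (undersides 5 mm above the table). Mat and press may swap sides from start to start. Origin on the table; the mat spans x -170 to +80 mm, y -125 to +125 mm in its own frame.
- press: Fixed grey C-frame glue press; origin on the table under the vertical spindle axis; open towards its own -x (roughly the robot) and both sides. Base plate 12 mm thick, x -90 to +110, y -70 to +180 mm. Column x +75 to +110, y -30 to +30 mm. Bridge y -18 to +18, from the column to x -22 mm, underside 85 and top 115 mm above the table, with a nut (radius 13 mm) on it up to 127 mm.
- anvil_top (a point): Centre of the top face of the press's steel anvil, a disc of radius 34 mm, 40 mm above the table and 28 mm above the base plate; axes as the press.
- foot_face (a point): Centre of the underside of the steel spindle foot (disc, radius 15 mm, 10 mm high) over the anvil. At the start it is 22 to 25 mm above the anvil, so 6 to 9 mm above a stake laid on it.
- thimble_grip (a point): On the axis of the ratchet thimble atop the spindle, 15 mm below its top: an upright dark steel knurled cylinder, radius 20 mm, from 30 mm below this point to 15 mm above. It sinks with the spindle, 4 mm per rad. Grip it across from above at any yaw; clockwise seen from above lowers the foot.
- spindle (a joint): Travel of the spindle foot in m, downward positive; foot face height above the anvil is 28 mm minus this. A stake on the anvil is met at 0.012. Driven by the screw at 0.004 m per rad; stays where it is left.
- ratchet (a joint): Slip of the thimble against the screw in rad, 0 at the start, growing as it slips clockwise. Below 0.14 N m the thimble turns the screw (which takes 0.065 N m); on the clamped part the screw stops (foot pressing with about 19 N) and the thimble slips.
- selector_grip (a point): On the selector dial's upright axis, 7 mm below the top of its grip, a black upright bar 46 mm long, 14 mm wide, 32 mm high. x axis along the bar; its white-lined end (-x) is the pointer. The dial sits on a housing on the press's base (x -80 to +20, y +75 to +175 mm in the press's frame, top 40 mm above the table).
- selector (a joint): Selector angle in rad, growing clockwise seen from above; at 0 the pointer lies along the press's -x. Four detents with white marks on the housing: 0, 0.7, 1.4 (long mark) and 2.1 (end stop). Starts between 0 and 0.75, mostly at the first or second mark. Takes up to about 0.1 N m; let go within 0.2 rad of a detent it springs towards it.
- eggcup: Blue egg cup with a white egg, 48 mm wide, 79 mm high, near the table's middle on the robot's side; bystander, leave alone. Origin under its centre.
Mind the look-alikes: they are no part of the job. What is shaped like the part that bears egg_stake_mid but turquoise is not meant.

How it is judged:
By the outcome, as a careful person would: the job done as asked, in the order asked, and still so for the second after the job is handed in, with the robot touching nothing.
It also fails if it takes over 72 s, if anything falls off the work surface, if the arm or the gripper's body presses on something with over 40 N, if the wrist force passes 120 N, or if a joint passes its speed limit or range.

### The arm

A 6-joint arm with a two-finger parallel gripper is mounted at the origin on the work surface. World frame = base frame: x ahead of the robot, y to its left, z up, the work surface at z = 0. Lengths are in mm, angles in rad, forces in N, time in s.
With the tool pointing down it reaches from about 350 to 875 mm from the base axis. Payload 4.2 kg.
Tool frame: the origin (TCP) lies midway between the tips of the shut fingers; the grasp point (between the pads) lies 19 mm behind it; z points along the fingers, y is the line along which they close (so a half turn about z gives the same grasp; the last joint's range is limited). The gripper opens to 85 mm and grips with 20 to 120 N. Pads are 22 mm wide; open, the fingers measure 114 mm over their backs; the gripper's body (76 mm by 85 mm) begins 54 mm behind the grasp point. The pads swing forward as they close: fully open they stand 13 mm farther back than shut.
Start: joints at [-0.879, 0.385, 0.008, 0, -1.194, -0.259], TCP at [262.146, -567.344, 231.312] pointing down, gripper open.
Joint ranges: [-3.14, 3.14], [-1.21, 2.06], [-1.07, 1.41], [-3.16, 2.05], [-2.99, -0.16], [-3.1, 3.1]. Speed limits (rad/s): [2.79, 2.79, 3.14, 3.14, 3.14, 3.14].

### API

Orientations are given as a unit quaternion [x, y, z, w].
In Python, from bench import read_state, get_image, job_done gives the robot as it stands.
- The arm moves only by the shell command python3 -m jog 'ROWS'. ROWS is JSON, a list of rows, each a list of 3 entries, a list of its own where there are three numbers: the shift along the world's x, y, z scaled (see below), then the turn, a rotation vector about the world's x, y, z scaled (see below), then the gripper's target within -1 to 1 (shut at 1, half-way at 0, fully open at -1). In form: [[[x, y, z], [wx, wy, wz], claw], ...]. A call has 1 to 20 rows; each row is the pose to reach, as a shift and turn from the pose commanded when the call began; what a row does not reach only later rows make up. The controller multiplies each number of a shift by 10 cm and each number of a turn by 120 degrees. A row lasts 1/10 s, in which the tool goes at most 50 mm and 8.59 degrees, less where a joint would pass 70% of its speed; a pose out of reach is approached as far as the arm can. A call with a number of a shift or a turn outside -1 to 1 is refused whole. A call with a gripper value outside its range is refused whole. The fingers move at their own pace and stop on an object; the grip force is fixed at half the most. Time passes only in rows, so rows that repeat a pose let the fingers close. It gives the time, the measured TCP pose, the force, the opening and the grip force at its end, in the units of the state.
- read_state(): the state, without advancing time (a new reading comes with each control period).
- get_image(name): name is "scene" or "top" or "wrist"; returns a dict with "frame" (420x560x3 uint8, red, green, blue), "range_z" (420x560 float32, mm along the optical axis (not along the pixel's ray), 0 where there is no reading), "fx", "fy", "cx", "cy" (pixels), "R" (3x3) and "t" (3): a world point X has camera coordinates R X + t. Camera axes: x right, y down, z forward; pixel columns grow to the right and rows downward; lengths in mm; the calibration is good to about 2 mm. A picture is of the moment at which its call begins.
- job_done(): hands the job in; it is judged then, once.
The state is a dict: "clock": time; "joints": joint angles; "joint_vel": joint speeds; "joint_efforts": joint torques, N m; "position": TCP position; "ee_rot": TCP orientation; "contact_force": force on the tool from outside, world axes, zero at the start; "wrist_torque": the same for the moment, N m; "gripper_width": finger opening in mm; "grasp_force": force on a finger pad.
Only numpy, scipy, OpenCV 4.12 (cv2) and the standard library are available. Lean on these libraries where they do the work, as an engineer would, in place of code of your own. Each camera call takes 0.05 s, during which the arm holds its last target. There are 200 camera calls.

## Working session

There is one attempt and no reset: what is moved stays moved. The work goes in short steps, Python scripts to look and compute and a shell command to move; the robot and the scene stay as the last step left them, time stands still between calls to the robot, and variables do not carry over. Pictures are saved under pics/ and viewed, at most 10 in all, crops included, and the job is handed in when it is done.

```bash
mkdir -p pics
cat > h.py <<'E'
import numpy as np, cv2
from bench import read_state, get_image
def snap(name):
    im=get_image(name); np.savez('/tmp/%s.npz'%name,**{k:np.array(v) for k,v in im.items()}); return im
def load(name): return dict(np.load('/tmp/%s.npz'%name))
def save(im,f,crop=None,s=1):
    a=im['frame'][:,:,::-1]
    if crop: u0,u1,v0,v1=crop; a=a[v0:v1,u0:u1]
    cv2.imwrite('pics/'+f,cv2.resize(a,None,fx=s,fy=s,interpolation=cv2.INTER_CUBIC))
def ray(im,u,v):
    R=im['R'];t=im['t']; d=R.T@np.array([(u-im['cx'])/im['fx'],(v-im['cy'])/im['fy'],1]); return -R.T@t,d
def atz(im,u,v,z):
    o,d=ray(im,u,v); return o+d*(z-o[2])/d[2]
def dep(im,u,v):
    o,d=ray(im,u,v); return o+d*im['range_z'][int(round(v)),int(round(u))]
def proj(im,X):
    c=im['R']@np.array(X)+im['t']; return im['fx']*c[0]/c[2]+im['cx'],im['fy']*c[1]/c[2]+im['cy']
E
python3 - <<'E'
from h import *
a=snap('top');save(a,'top.png',s=1.4)
b=snap('scene');save(b,'scene.png',s=1.4)
for i in(a,b): print(-i['R'].T@i['t'],i['R'][2],i['fx'])
print(read_state())
E
```

```text
[ 374.9896442   -75.45074771 1381.75584201] [ 7.78208784e-02  1.30586641e-04 -9.96967348e-01] 505.13582741011203
[1070.10157322 -563.39991009 1338.01848225] [-0.42658412  0.32845227 -0.84270107] 528.2568699368974
{'clock': 0.1, 'joints': array([-8.79425130e-01,  3.85478737e-01,  6.78109615e-03, -4.45916161e-04,
       -1.19403152e+00, -2.58612604e-01]), 'joint_vel': array([-0.00034969, -0.00141463,  0.003047  ,  0.00332289, -0.00193452,
       -0.00018803]), 'joint_efforts': array([-1.01259349e-03, -3.93319631e+01,  1.88929600e+01,  4.19811487e+00,
       -2.66313364e-03,  4.67471651e-06]), 'position': array([ 261.91561187, -566.89532663,  230.33720864]), 'ee_rot': array([-2.14614347e-01,  9.76698370e-01,  9.54207298e-04, -2.57673851e-04]), 'contact_force': array([ 0.03996918,  0.39320172, -0.76515307]), 'wrist_torque': array([-0.02092508, -0.0090353 , -0.02948784]), 'grasp_force': 0.0, 'gripper_width': 85.40083424032633}
```

View pics/top.png

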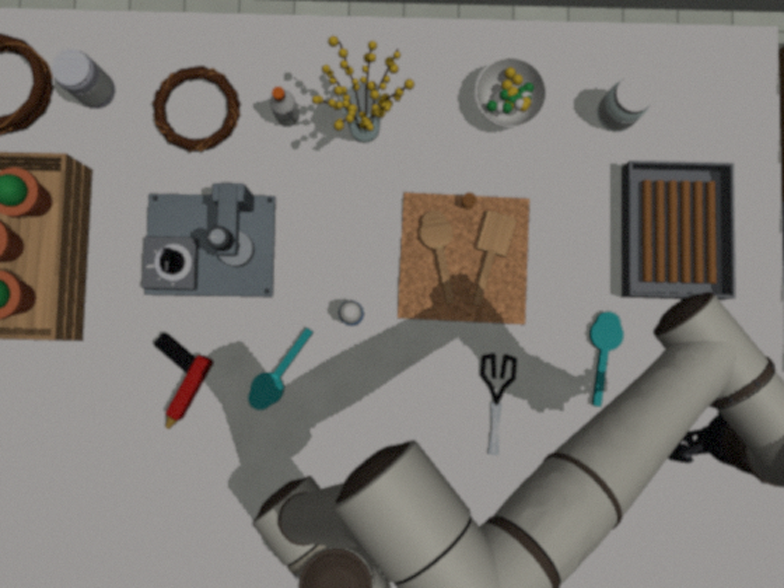

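View pics/scene.png

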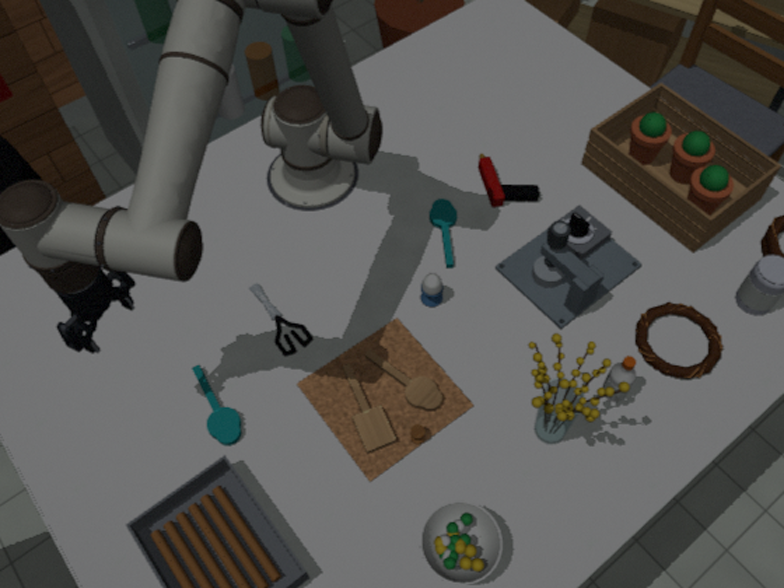

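Top view (enlarged ×1.4, up = +x, left = +y). Candidates for the egg stake:
- Wooden egg-headed stake on the mat: (437,230). This is the one.
- Wooden square-headed stake: (495,232). Not it.
- Turquoise look-alikes: (605,330) and (265,390). Not meant.

The press is at (215,240), its dial at (173,262), and the egg cup at (350,312). Next I'll take a close crop of the top view.

Run:
```python
from h import *
a=load('top')
save(a,'mat.png',(280,385,130,235),5.6)
save(a,'press.png',(95,205,125,220),6)
```

```text
(no output)
```

View pics/mat.png

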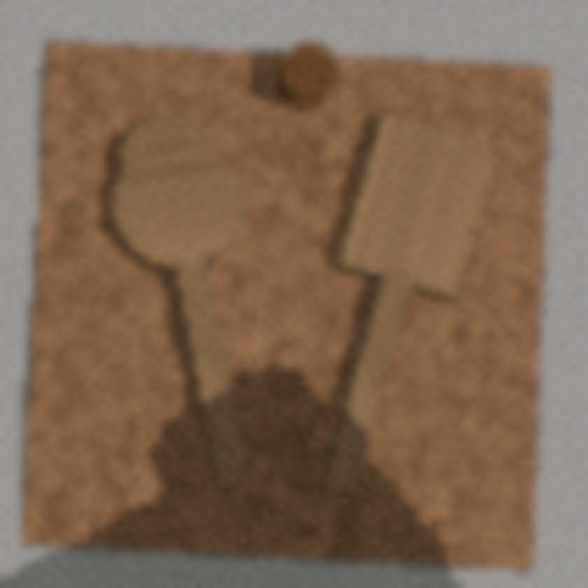

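View pics/press.png

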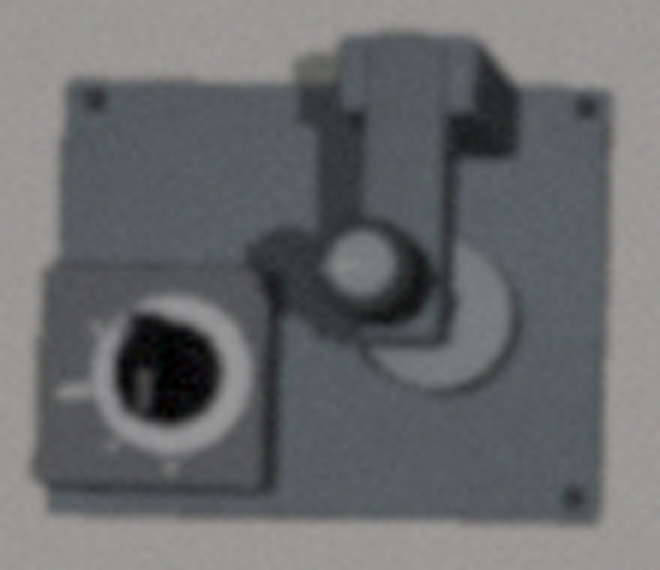

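The mat crop shows the wooden egg stake with its head at about crop (180,203) and its stick end at (230,490). The press crop shows the anvil at (441,313), thimble top at (362,262), dial at (172,372), pointer down-left at (145,388), and the long mark at (72,392).

Run:
```python
from h import *
a=load('top')
M=lambda x,y,z:atz(a,280+x/5.6-.5,130+y/5.6-.5,z)
P=lambda x,y,z:atz(a,95+x/6-.5,125+y/6-.5,z)
f=lambda v:np.round(v,1)
def fit(loc,w):
    loc=np.array(loc,float);w=np.array(w)[:,:2];lc=loc-loc.mean(0);wc=w-w.mean(0)
    th=np.arctan2((lc[:,0]*wc[:,1]-lc[:,1]*wc[:,0]).sum(),(lc*wc).sum());R=np.array([[np.cos(th),-np.sin(th)],[np.sin(th),np.cos(th)]])
    o=w.mean(0)-R@loc.mean(0); print('fit',f(o),round(th,4),'res',f(w-(loc@R.T+o)).tolist());return o,R
fit([(80,125),(80,-125),(-170,-125),(-170,125)],[M(46,42,5),M(550,68,5),M(532,570,5),M(25,545,5)])
o,R=fit([(110,180),(110,-70),(-90,-70)],[P(68,80,12),P(608,92,12),P(597,520,12)])
print('anvil',f(P(441,313,40)),'dial',f(P(172,372,46)), 'dial exp',f(o+R@[-30,125]))
h=M(180,203,21);e=M(230,490,21);print('egg',f(h),f(e),'yaw',np.arctan2(*(h-e)[[1,0]]), 'len',np.linalg.norm(h-e))
for x,y in[(362,262),(355,262),(370,265)]: print('thimble',f(dep(a,95+x/6,125+y/6)))
print('bar top',f(dep(a,95+165/6,125+365/6)),'ring',f(dep(a,95+235/6,125+372/6)),'head',f(dep(a,312,166)),'anvil',f(dep(a,95+490/6,125+330/6)))
b=load('scene')
print(f(proj(b,[*o,40])))
```

```text
fit [ 603.3 -219.6] -0.0256 res [[-0.4, -0.2], [-1.2, 0.7], [0.8, 1.2], [0.8, -1.7]]
fit [561.8 223.8] 0.0061 res [[-0.2, -1.4], [-1.6, 1.1], [1.8, 0.3]]
anvil [562.9 221.7  40. ] dial [532.9 338.6  46. ] dial exp [531.  348.6]
egg [ 604.6 -163.5   21. ] [ 465.4 -190.1   21. ] yaw 0.188817184665811 len 141.6704987409217
thimble [562.2 222.2 178.6]
thimble [562.2 225.1 178.3]
thimble [561.4 219.5 176.5]
bar top [531.  330.7  77.1] ring [532.3 309.2  46.1] head [ 604.4 -164.6   17.9] anvil [554.6 198.4  39.1]
[392.2 190.5]
```

```bash
python3 -m jog '[[[0.3,0.48,0],[0,0,-0.05],0],[[0.61,0.96,0],[0,0,-0.116],0],[[0.61,0.96,0],[0,0,-0.116],0]]'
python3 -m jog '[[[0.3,0.48,0],[0,0,0],0],[[0.61,0.96,0],[0,0,0],0],[[0.61,0.96,0],[0,0,0],0]]'
python3 -m jog '[[[0.3,0.48,0],[0,0,0],0],[[0.61,0.96,0],[0,0,0],0],[[0.61,0.96,0],[0,0,0],0]]'
python3 -m jog '[[[0.3,0.48,0],[0,0,0],0],[[0.61,0.96,0],[0,0,0],0],[[0.61,0.96,0],[0,0,0],0],[[0.61,0.96,0],[0,0,0],0],[[0.61,0.96,0],[0,0,0],0]]'
python3 - <<'E'
from h import *
w=snap('wrist');save(w,'wrist1.png',s=1.4);s=read_state();print(s['position'],s['ee_rot'],s['joints'],-w['R'].T@w['t'])
print([np.round(proj(w,p)) *1.4 for p in([604.6,-163.5,21],[465.4,-190.1,21])])
E
```

```text
clock: 0.4
position: [324.3, -468.4, 231.0]
ee_rot: [-0.095, 0.995, 0.001, -0.0]
contact_force: [0.4, -0.6, 0.0]
gripper_width: 44.0
grasp_force: 0.0
clock: 0.7
position: [385.6, -372.5, 231.2]
ee_rot: [-0.097, 0.995, 0.0, 0.0]
contact_force: [0.2, -1.0, -0.0]
gripper_width: 42.7
grasp_force: 0.0
clock: 1.0
position: [446.8, -276.9, 231.2]
ee_rot: [-0.097, 0.995, 0.0, 0.0]
contact_force: [-0.6, 0.2, -1.0]
gripper_width: 42.9
grasp_force: 0.0
clock: 1.5
position: [505.7, -184.0, 231.0]
ee_rot: [-0.095, 0.996, 0.0, -0.001]
contact_force: [0.8, 0.1, 0.1]
gripper_width: 42.8
grasp_force: 0.0
[ 505.45349181 -184.3582872   231.06177399] [-9.42299032e-02  9.95550355e-01  8.14041003e-08 -4.65724675e-04] [-4.81054472e-02  2.37589652e-01 -2.05633438e-01  1.46164418e-04
 -1.12849528e+00 -1.33401366e+00] [ 428.61990879 -197.59238311  373.4041704 ]
[array([396.2, 365.4]), array([396.2, 198.8])]
```

View pics/wrist1.png

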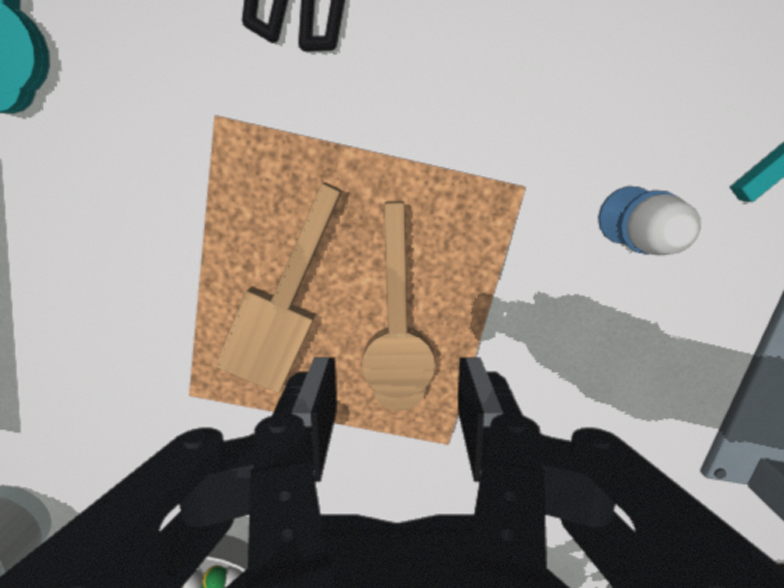

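The wrist view shows the wooden egg head at (398,366) and its stick end at (395,207), both close to where I projected them. The square stake is to the left and clear.

Run:
```python
from h import *
w=load('wrist')
h=atz(w,398/1.4,366/1.4,21);e=atz(w,395.5/1.4,207/1.4,21);m=atz(w,397/1.4,270/1.4,21)
d=(h-e)/np.linalg.norm(h-e);print(h,e,m,np.linalg.norm(h-e),np.arctan2(d[1],d[0]))
g=h-100*d;print('grip',g,g-[505.45,-184.36,0]); s=read_state();q=s['ee_rot'];print('tool yaw',2*np.arctan2(q[1],q[0])-np.pi/2-np.pi/2)
print(dep(w,284,262),dep(w,283,180))
```

```text
[ 605.34320085 -161.9881272    21.        ] [ 471.37127158 -189.88333787   21.        ] [ 520.83609952 -179.16205296   21.        ] 136.84524329253765 0.20528373127760047
grip [ 507.44288218 -182.37262139   21.        ] [ 1.99288218  1.98737861 21.        ]
tool yaw 0.18873984490605533
[ 606.34374238 -162.14766619   20.64544296] [ 506.26024089 -182.62407108   21.28485862]
```

```bash
python3 -m jog '[[[0.01,0.01,-0.45],[0,0,0.005],0],[[0.01,0.01,-0.9],[0,0,0.005],0]]'
python3 -m jog '[[[0,0,-0.4],[0,0,0],0],[[0,0,-0.8],[0,0,0],0],[[0,0,-0.9],[0,0,0],0]]'
python3 -m jog '[[[0,0,-0.2],[0,0,0],0],[[0,0,-0.43],[0,0,0],0],[[0,0,-0.43],[0,0,0],0],[[0,0,-0.43],[0,0,0],1],[[0,0,-0.43],[0,0,0],1],[[0,0,-0.43],[0,0,0],1],[[0,0,-0.43],[0,0,0],1],[[0,0,-0.43],[0,0,0],1],[[0,0,-0.43],[0,0,0],1]]'
```

```text
clock: 1.75
position: [507.5, -183.9, 141.8]
ee_rot: [-0.099, 0.995, -0.0, 0.002]
contact_force: [-0.6, -0.5, -0.2]
gripper_width: 42.8
grasp_force: 0.0
clock: 2.05
position: [503.1, -183.4, 47.4]
ee_rot: [-0.098, 0.995, 0.001, -0.004]
contact_force: [-1.0, 0.2, -0.2]
gripper_width: 43.0
grasp_force: 0.0
clock: 2.95
position: [508.4, -182.8, 10.3]
ee_rot: [-0.1, 0.995, -0.001, 0.002]
contact_force: [-0.1, -1.2, 6.4]
gripper_width: 14.1
grasp_force: 61.4
```

```bash
python3 -m jog '[[[0,0,0.2],[0,0,0],1],[[0,0,0.5],[0,0,0],1],[[0,0,0.95],[0,0,0],1],[[0,0,0.95],[0,0,0],1]]'
python3 -m jog '[[[-0.1,0.2,0.25],[0,0,-0.03],1],[[-0.2,0.6,0.5],[0,0,-0.06],1],[[-0.33,1,0.5],[0,0,-0.09],1],[[-0.33,1,0.5],[0,0,-0.093],1]]'
python3 -m jog '[[[-0.15,0.4,0],[0,0,0],1],[[-0.3,0.8,0],[0,0,0],1],[[-0.34,1,0],[0,0,0],1]]'
python3 -m jog '[[[-0.15,0.4,0],[0,0,0],1],[[-0.3,0.8,0],[0,0,0],1],[[-0.34,1,0],[0,0,0],1]]'
python3 -m jog '[[[-0.15,0.4,0],[0,0,0],1],[[-0.3,0.8,0],[0,0,0],1],[[-0.34,1,0],[0,0,0],1],[[-0.34,1,0],[0,0,0],1],[[-0.34,1,0],[0,0,0],1]]'
python3 - <<'E'
from h import *
w=snap('wrist');save(w,'wrist2.png',s=1.4);snap('top');s=read_state();print(s['position'],s['ee_rot'],s['joints'],-w['R'].T@w['t'],s['contact_force'])
E
```

```text
clock: 3.35
position: [511.5, -182.9, 109.9]
ee_rot: [-0.101, 0.995, -0.002, 0.007]
contact_force: [1.0, 0.6, 0.8]
gripper_width: 14.3
grasp_force: 60.5
clock: 3.75
position: [472.7, -79.2, 154.2]
ee_rot: [-0.004, 1.0, 0.001, 0.001]
contact_force: [-1.3, -0.4, -0.5]
gripper_width: 14.0
grasp_force: 60.5
clock: 4.05
position: [438.4, 19.0, 153.1]
ee_rot: [-0.003, 1.0, 0.0, -0.0]
contact_force: [0.0, -0.1, -0.7]
gripper_width: 14.2
grasp_force: 60.5
clock: 4.35
position: [404.8, 119.3, 153.2]
ee_rot: [-0.004, 1.0, 0.0, -0.0]
contact_force: [0.8, -0.1, -1.2]
gripper_width: 14.3
grasp_force: 60.5
clock: 4.85
position: [371.8, 217.3, 153.0]
ee_rot: [-0.003, 1.0, -0.0, -0.0]
contact_force: [0.8, -0.1, -0.4]
gripper_width: 14.1
grasp_force: 60.5
[372.0491597  216.56836066 153.04014452] [-2.16437955e-03  9.99997546e-01 -2.96794187e-04 -3.68234433e-04] [ 9.07297895e-01  1.34399320e-01 -5.59111276e-01 -2.76313595e-04
 -8.78207441e-01 -2.47358893e+00] [293.32990031 217.97331675 295.37548655] [-0.63764207 -0.24787928  0.17814745]
```

View pics/wrist2.png

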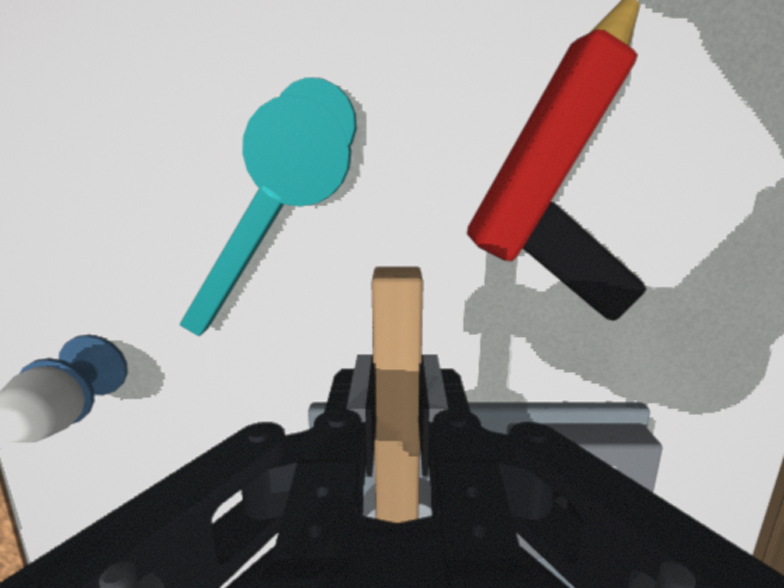

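The stick end is at (398,272), held straight in the fingers. The base plate's front edge is at v≈405–420, with its right-hand (press −y) corner at u≈310. Now the stake's height and tilt in the hand, plus the press again.

Run:
```python
from h import *
f=lambda v:np.round(v,1)
w=load('wrist')
for u,v in[(398,290),(398,320),(398,350)]: print('stick',f(dep(w,u/1.4,v/1.4)))
print('end',f(atz(w,398/1.4,281/1.4,dep(w,284,210)[2])))
print('base corners',f(atz(w,310/1.4,404/1.4,12)),f(atz(w,648/1.4,404/1.4,12)), f(dep(w,330/1.4,412/1.4)))
print('hous',f(dep(w,600/1.4,455/1.4)),f(atz(w,660/1.4,443/1.4,40)))
a=load('top'); save(a,'top2.png',(110,260,130,242),5)
o=np.array([472.5,217,157.])
for dx in(-80,-60,-20,0,20,35):
    p=proj(a,o+[dx,0,0]);print('head',dx,f(p),f(dep(a,*p)))
```

```text
stick [334.9 218.7 163.5]
stick [344.6 218.8 164. ]
stick [354.6 218.8 164.5]
end [332.1 218.7 163.3]
base corners [469.  156.9  12. ] [467.4 399.9  12. ] [359.4 200.9 192.6]
hous [489.8 356.6  39.7] [479.8 395.2  40. ]
head -80 [156.7 239.6] [390.6 185.1 290.6]
head -60 [157.1 231.3] [412.4 216.3 160.1]
head -20 [157.7 214.8] [452.2 215.8 161.9]
head 0 [158.1 206.6] [472.2 216.2 160.3]
head 20 [158.4 198.5] [492.  215.7 162.3]
head 35 [158.7 192.3] [506.8 215.4 163.6]
```

View pics/top2.png

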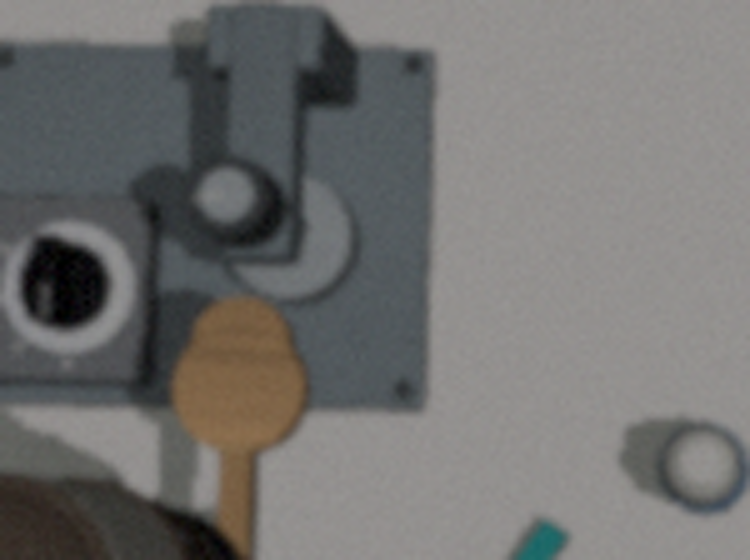

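Run:
```python
from h import *
f=lambda v:np.round(v,1)
w=load('wrist');a=load('top')
print('corner z0',f(atz(w,309/1.4,404/1.4,0)),'z12',f(atz(w,309/1.4,421/1.4,12)))
P=lambda x,y,z:atz(a,110+x/5-.5,130+y/5-.5,z)
print('head',f(P(239.5,386.5,163)),'anvil',f(P(292,237,40)),'base corner',f(P(425,410,12)),f(P(433,50,12)),'thimble top',f(P(226,197,178)))
```

```text
corner z0 [476.4 153.5   0. ] z12 [483.1 155.4  12. ]
head [471.6 217.2 163. ] anvil [562.3 222.   40. ] base corner [473.1 152.1  12. ] [671.6 154.9  12. ] thimble top [561.7 223.9 178. ]
```

```bash
python3 -m jog '[[[0,0.05,-0.3],[0,0,0],1],[[0,0.05,-0.6],[0,0,0],1],[[0,0.05,-0.9],[0,0,0],1],[[0,0.05,-0.9],[0,0,0],1]]'
python3 -m jog '[[[0,0,-0.14],[0,0,0],1],[[0.15,0,-0.14],[0,0,0],1],[[0.3,0,-0.14],[0,0,0],1],[[0.4,0,-0.14],[0,0,0],1],[[0.4,0,-0.14],[0,0,0],1],[[0.4,0,-0.14],[0,0,0],1]]'
python3 - <<'E'
from h import *
b=snap('scene');save(b,'sc2.png',(340,480,130,235),5.6);s=read_state();print(s['position'],s['contact_force'])
E
```

```text
clock: 5.35
position: [370.4, 219.2, 60.3]
ee_rot: [-0.001, 1.0, -0.003, -0.003]
contact_force: [-0.5, 0.2, -0.5]
gripper_width: 14.2
grasp_force: 60.4
clock: 5.95
position: [412.1, 222.3, 49.8]
ee_rot: [-0.002, 1.0, 0.0, 0.0]
contact_force: [-0.2, -0.5, -0.7]
gripper_width: 14.2
grasp_force: 60.5
[411.7934884  222.20838805  49.66828625] [ 0.83935523 -0.45436873 -0.50438868]
```

View pics/sc2.png

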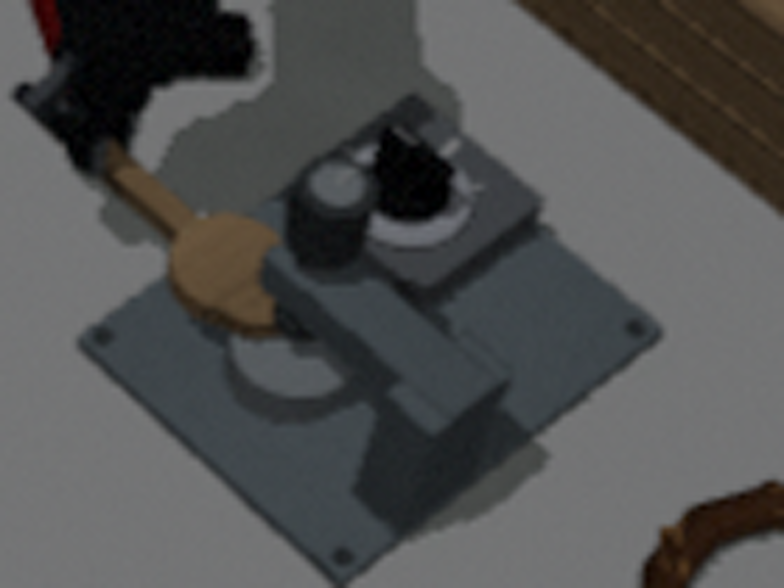

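The stake is entering level over the anvil, and contact forces are near zero. I'll push it in the rest of the way.

```bash
python3 -m jog '[[[0.15,0,0],[0,0,0],1],[[0.3,0,0],[0,0,0],1],[[0.45,0,0],[0,0,0],1],[[0.51,0,0],[0,0,0],1],[[0.51,0,0],[0,0,0],1],[[0.51,0,0],[0,0,0],1]]'
python3 -m jog '[[[0,0,-0.01],[0,0,0],1],[[0,0,-0.02],[0,0,0],1],[[0,0,-0.03],[0,0,0],1],[[0,0,-0.035],[0,0,0],1],[[0,0,-0.035],[0,0,0],1]]'
python3 - <<'E'
from h import *
f=lambda v:np.round(v,1)
b=snap('scene');save(b,'sc3.png',(360,440,150,220),9);s=read_state();print(s['position'],s['ee_rot'],s['contact_force'],s['wrist_torque'])
x=s['position']
print([f((np.array(proj(b,p))-[360,150])*9) for p in([562.3,222.3,40],[562.3,222.3,56])])
a=snap('top');save(a,'top3.png',(130,200,140,240),6)
E
```

```text
clock: 6.6
position: [462.2, 222.3, 49.2]
ee_rot: [-0.003, 1.0, -0.0, -0.0]
contact_force: [-0.4, -0.1, -1.1]
gripper_width: 14.2
grasp_force: 60.5
clock: 7.1
position: [463.0, 222.7, 45.8]
ee_rot: [-0.003, 1.0, -0.0, -0.0]
contact_force: [-0.6, 0.1, -0.9]
gripper_width: 14.4
grasp_force: 60.5
[463.09411114 222.69744051  45.81963925] [-2.81425899e-03  9.99996040e-01 -1.95494578e-05 -1.50047943e-05] [-0.63660008  0.2759878  -0.32928215] [0.03547713 0.04878044 0.02126342]
[array([288. , 368.2]), array([295.6, 340.5])]
```

View pics/sc3.png

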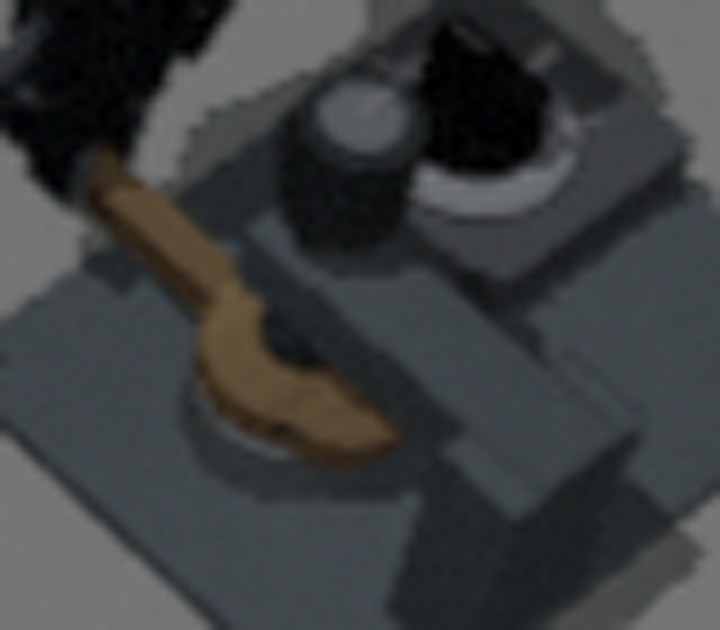

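The head is between foot and anvil, at about crop (290,350), with the foot over its middle. There's no contact force yet, so I'll lower in small steps until it touches.

```bash
python3 -m jog '[[[0,0,-0.005],[0,0,0],1],[[0,0,-0.01],[0,0,0],1],[[0,0,-0.01],[0,0,0],1]]'
python3 -m jog '[[[0,0,-0.005],[0,0,0],1],[[0,0,-0.01],[0,0,0],1],[[0,0,-0.01],[0,0,0],1]]'
python3 - <<'E'
from h import *
f=lambda v:np.round(v,1)
b=snap('scene');h=cv2.cvtColor(b['frame'],cv2.COLOR_RGB2HSV)
m=((h[...,0]>8)&(h[...,0]<25)&(h[...,1]>70)).astype(np.uint8);m[:150]=0;m[220:]=0;m[:,:360]=0;m[:,407:]=0
print('wood px',m.sum())
t=np.linspace(0,2*np.pi,73);best=[]
for z in(40,42):
 for dx in range(-8,9,1):
  for dy in range(-8,9,1):
   c=np.array([562.5+dx,222.5+dy])
   pts=[proj(b,[c[0]+32*np.cos(k),c[1]+32*np.sin(k),zz]) for k in t for zz in(z,z+16)]
   pts2=[proj(b,[c[0]+x,c[1]+y,zz]) for x in(-75,0) for y in(-8,8) for zz in(z,z+16)]
   pts3=[proj(b,[c[0]+20+25*np.cos(k),c[1]+25*np.sin(k),zz]) for k in t for zz in(z,z+16)]
   s=np.zeros_like(m)
   for p in(pts,pts2,pts3): cv2.fillConvexPoly(s,cv2.convexHull(np.round(np.array(p)*16).astype(np.int32)),1,shift=4)
   x0=int(proj(b,[c[0]-75,c[1],z+16])[0])
   mm=m.copy();mm[:,:x0]=0
   # only lower-left silhouette: compare lowest wood pixel vs lowest silhouette pixel per column
   e=[]
   for u in range(383,400):
     a1=np.flatnonzero(mm[:,u]);a2=np.flatnonzero(s[:,u])
     if len(a1) and len(a2): e.append(a1[-1]-a2[-1])
   for v in range(184,200):
     a1=np.flatnonzero(mm[v]);a2=np.flatnonzero(s[v])
     if len(a1) and len(a2): e.append(a1[0]-a2[0])
   best.append((np.mean(np.square(e)),z,dx,dy))
best.sort();print(*best[:8],sep='\n')
E
```

```text
clock: 7.5
position: [463.2, 222.7, 45.0]
ee_rot: [-0.003, 1.0, 0.0, 0.0]
contact_force: [-0.3, 0.5, 2.6]
gripper_width: 14.3
grasp_force: 60.9
clock: 7.8
position: [463.1, 222.7, 44.2]
ee_rot: [-0.003, 1.0, 0.0, 0.0]
contact_force: [-2.9, -0.7, 5.5]
gripper_width: 13.8
grasp_force: 61.3
wood px 351
(np.float64(0.2727272727272727), 40, -3, 5)
(np.float64(0.2727272727272727), 40, -3, 6)
(np.float64(0.2727272727272727), 40, -2, 5)
(np.float64(0.2727272727272727), 42, -2, 3)
(np.float64(0.3333333333333333), 40, -4, 5)
(np.float64(0.3333333333333333), 40, -3, 4)
(np.float64(0.3333333333333333), 42, -3, 3)
(np.float64(0.3333333333333333), 42, -3, 4)
```

Contact was felt at TCP z≈45, so the stake is resting on the anvil. Now I'll release and rise.

```bash
python3 -m jog '[[[0,0,0.01],[0,0,0],0.3],[[0,0,0.01],[0,0,0],0.1],[[0,0,0.01],[0,0,0],0],[[0,0,0.01],[0,0,0],0],[[0,0,0.3],[0,0,0],0],[[0,0,0.7],[0,0,0],0],[[0,0,1],[0,0,0],0]]'
python3 -m jog '[[[0,0,0.35],[0,0,0.07],-1],[[0,0,0.75],[0,0,0.14],-1],[[0,0,0.75],[0,0,0.21],-1],[[0.3,0,0.75],[0,0,0.28],-1],[[0.6,0,0.75],[0,0,0.35],-1],[[0.99,0,0.75],[0,0,0.42],-1],[[0.99,0,0.75],[0,0,0.49],-1],[[0.99,0,0.75],[0,0,0.56],-1],[[0.99,0,0.75],[0,0,0.63],-1],[[0.99,0,0.75],[0,0,0.7],-1],[[0.99,0,0.75],[0,0,0.77],-1],[[0.99,0,0.75],[0,0,0.84],-1],[[0.99,0,0.75],[0,0,0.91],-1],[[0.99,0,0.75],[0,0,0.98],-1],[[0.99,0,0.75],[0,0,0.98],-1]]'
python3 -m jog '[[[0,0,0],[0,0,0.07],-1],[[0,0,0],[0,0,0.14],-1],[[0,0,0],[0,0,0.21],-1],[[0,0,0],[0,0,0.28],-1],[[0,0,0],[0,0,0.35],-1],[[0,0,0],[0,0,0.42],-1],[[0,0,0],[0,0,0.49],-1],[[0,0,0],[0,0,0.56],-1],[[0,0,0],[0,0,0.63],-1],[[0,0,0],[0,0,0.7],-1],[[0,0,0],[0,0,0.77],-1],[[0,0,0],[0,0,0.84],-1],[[0,0,0],[0,0,0.91],-1],[[0,0,0],[0,0,0.98],-1],[[0,0,0],[0,0,0.98],-1],[[0,0,0],[0,0,0.98],-1]]'
python3 - <<'E'
from h import *
f=lambda v:np.round(v,2)
s=read_state();print(f(s['position']),f(s['ee_rot']),f(s['joints']))
w=snap('wrist');a=snap('top')
c=w['range_z'];m=np.zeros(c.shape,bool)
P=[]
for v in range(0,420,2):
  for u in range(0,560,2):
    if c[v,u]>0:
      p=dep(w,u,v)
      if np.hypot(p[0]-562,p[1]-222)<28 and 165<p[2]<190:P.append(p)
P=np.array(P);print(len(P),f(np.median(P,0)),f(P.min(0)),f(P.max(0)))
h=cv2.cvtColor(w['frame'],cv2.COLOR_RGB2HSV)
print('stake pts',[f(dep(w,*proj(w,[462+d,222,56]))) for d in(0,40,62)])
E
```

```text
clock: 8.55
position: [463.6, 222.8, 145.6]
ee_rot: [-0.003, 1.0, 0.0, 0.001]
contact_force: [1.4, 0.7, -0.2]
gripper_width: 43.0
grasp_force: 0.0
clock: 10.05
position: [562.1, 222.6, 218.4]
ee_rot: [0.857, -0.516, -0.0, 0.0]
contact_force: [0.2, 1.0, -0.7]
gripper_width: 85.3
grasp_force: 0.0
clock: 11.65
position: [562.1, 222.6, 218.7]
ee_rot: [0.886, 0.464, -0.0, 0.0]
contact_force: [-0.1, -0.2, -0.1]
gripper_width: 85.6
grasp_force: 0.0
[562.11 222.63 218.66] [ 0.89  0.46 -0.    0.  ] [ 0.64  0.36 -0.06 -0.   -1.15  1.89]
815 [564.77 226.93 177.11] [543.65 205.45 165.18] [583.57 245.2  179.59]
stake pts [array([461.94, 221.97,  55.86]), array([502.34, 222.22,  57.01]), array([523.87, 221.9 ,  55.52])]
```

Stake top reads 56 mm along its length, so it lies flat. The thimble axis is at about (563,224.8) with radius 20 mm, and its top is at 177.5. I'll go down and grip.

```bash
python3 -m jog '[[[0.01,0.02,0],[0,0,0],-1],[[0.01,0.02,-0.2],[0,0,0],-1],[[0.01,0.02,-0.4],[0,0,0],-1],[[0.01,0.02,-0.6],[0,0,0],-1],[[0.01,0.02,-0.76],[0,0,0],-1],[[0.01,0.02,-0.76],[0,0,0],-1],[[0.01,0.02,-0.76],[0,0,0],1],[[0.01,0.02,-0.76],[0,0,0],1],[[0.01,0.02,-0.76],[0,0,0],1],[[0.01,0.02,-0.76],[0,0,0],1],[[0.01,0.02,-0.76],[0,0,0],1],[[0.01,0.02,-0.76],[0,0,0],1]]'
python3 -c "
from bench import *
s=read_state();print(s['wrist_torque'],s['contact_force'])"
```

```text
clock: 12.95
position: [564.4, 224.6, 144.5]
ee_rot: [0.885, 0.466, 0.002, 0.0]
contact_force: [2.2, -2.5, 6.0]
gripper_width: 38.5
grasp_force: 60.3
[-0.84006469 -0.6159671  -0.08910431] [ 2.1909557  -2.52261388  5.98983871]
```

```bash
python3 -m jog '[[[0,0,-0.005],[0,0,-0.06],1],[[0,0,-0.01],[0,0,-0.12],1],[[0,0,-0.015],[0,0,-0.18],1],[[0,0,-0.02],[0,0,-0.24],1],[[0,0,-0.025],[0,0,-0.3],1],[[0,0,-0.03],[0,0,-0.36],1],[[0,0,-0.035],[0,0,-0.42],1],[[0,0,-0.04],[0,0,-0.48],1],[[0,0,-0.04],[0,0,-0.48],1]]'
python3 -c "
from bench import *
s=read_state();print(s['wrist_torque'],s['contact_force'],s['joints'][5])"
python3 -m jog '[[[0,0,-0.005],[0,0,-0.06],1],[[0,0,-0.01],[0,0,-0.12],1],[[0,0,-0.015],[0,0,-0.18],1],[[0,0,-0.02],[0,0,-0.24],1]]'
python3 -c "
from bench import *
s=read_state();print(s['wrist_torque'],s['contact_force'],s['joints'][5])"
```

```text
clock: 13.85
position: [565.0, 223.7, 140.5]
ee_rot: [1.0, -0.019, 0.002, 0.0]
contact_force: [4.5, -4.9, 5.0]
gripper_width: 38.9
grasp_force: 60.7
[-1.68853446 -1.32277078 -0.10735334] [ 4.48170622 -4.86244746  4.96887382] 0.8857799883110086
clock: 14.25
position: [564.8, 223.2, 138.5]
ee_rot: [0.963, -0.269, 0.002, 0.0]
contact_force: [3.9, -6.2, 5.8]
gripper_width: 38.5
grasp_force: 60.7
[-2.1876667  -1.37841338  0.01407299] [ 3.92196972 -6.16642171  5.80817064] 0.3804298203159158
```

```bash
r(){ python3 -c "
from bench import *
s=read_state();print(s['wrist_torque'][2],s['contact_force'],s['joints'][5])"; }
python3 -m jog '[[[0,0,-0.005],[0,0,-0.06],1],[[0,0,-0.01],[0,0,-0.12],1]]' | grep pos; r
python3 -m jog '[[[0,0,-0.005],[0,0,-0.06],1],[[0,0,-0.01],[0,0,-0.12],1]]' | grep pos; r
python3 -m jog '[[[0,0,-0.002],[0,0,-0.06],1],[[0,0,-0.005],[0,0,-0.12],1]]' | grep pos; r
python3 -m jog '[[[0,0,0],[0,0,-0.06],1],[[0,0,0],[0,0,-0.12],1]]' | grep pos; r
```

```text
position: [564.8, 223.0, 138.2]
0.14973137548547946 [ 2.08175215 -7.84128638 10.6773804 ] 0.12943839440799595
position: [564.6, 222.8, 138.1]
0.13682346254456523 [-0.4829792  -8.20412944 15.21968147] -0.12187337088479248
position: [564.4, 222.7, 138.1]
0.11100500815010196 [-0.72272701 -9.0947106  15.82988719] -0.3732123431453149
position: [564.1, 222.6, 138.1]
0.08168081635276131 [-2.00777505 -8.21869068 15.82036597] -0.6245700144239025
```

The foot met the wood after about 1.6 rad: z stopped and the torque jumped to 0.15 N m. I'll go on for a clear slip, easing the z load.

```bash
python3 -m jog '[[[0,0,0.005],[0,0,-0.06],1],[[0,0,0.01],[0,0,-0.12],1],[[0,0,0.015],[0,0,-0.18],1],[[0,0,0.02],[0,0,-0.24],1],[[0,0,0.02],[0,0,-0.3],1],[[0,0,0.02],[0,0,-0.36],1],[[0,0,0.02],[0,0,-0.4],1],[[0,0,0.02],[0,0,-0.4],1]]'
python3 -m jog '[[[0,0,0],[0,0,0],-1],[[0,0,0],[0,0,0],-1],[[0,0,0],[0,0,0],-1],[[0,0,0],[0,0,0],-1],[[0,0,0],[0,0,0],-1],[[0,0,0.3],[0,0,0],-1],[[0,0,0.7],[0,0,0],-1],[[0,0,0.9],[0,0,0],-1],[[0,0,0.9],[0,0,0],-1]]'
python3 - <<'E'
from h import *
f=lambda v:np.round(v,2)
s=read_state();print(f(s['position']),f(s['ee_rot']),f(s['joints']))
w=snap('wrist');a=snap('top')
# thimble top & dial bar via wrist depth
vv,uu=np.mgrid[0:420,0:560];c=w['range_z'];X=np.stack([(uu-w['cx'])/w['fx']*c,(vv-w['cy'])/w['fy']*c,c],-1)-w['t'];X=X@w['R'];X[c<=0]=0
def reg(x,y,r,z0,z1): 
  P=X[(np.hypot(X[...,0]-x,X[...,1]-y)<r)&(X[...,2]>z0)&(X[...,2]<z1)];return P
P=reg(563,224,28,150,185);print(len(P),f(np.percentile(P[:,2],[50,98])) if len(P) else '')
P=reg(533,338,40,60,95);print('bar',len(P), f(P.mean(0)) if len(P) else '')
E
```

```text
clock: 15.85
position: [563.2, 222.7, 138.2]
ee_rot: [-0.37, 0.929, -0.001, -0.001]
contact_force: [-0.6, -7.1, 9.8]
gripper_width: 38.7
grasp_force: 61.1
clock: 16.75
position: [564.9, 225.7, 230.4]
ee_rot: [-0.371, 0.929, 0.001, 0.004]
contact_force: [-0.1, -0.8, -0.6]
gripper_width: 85.5
grasp_force: 0.0
[564.86 225.74 230.41] [-0.37  0.93  0.    0.  ] [ 0.65  0.35 -0.04  0.   -1.17 -1.46]
2957 [170.79 172.44]
bar 1040 [530.97 335.71  78.  ]
```

The thimble sank 6.5 mm (about 1.6 rad of screw) out of 3.35 rad turned, so the slip was about 1.7 rad. Next, the dial's bar.

Run:
```python
from h import *
f=lambda v:np.round(v,2)
w=load('wrist')
vv,uu=np.mgrid[0:420,0:560];c=w['range_z'];X=np.stack([(uu-w['cx'])/w['fx']*c,(vv-w['cy'])/w['fy']*c,c],-1)-w['t'];X=X@w['R'];X[c<=0]=0
m=(np.hypot(X[...,0]-532,X[...,1]-337)<40)&(X[...,2]>72)&(X[...,2]<84)
P=X[m];print('z',f(np.percentile(P[:,2],[2,50,98])))
(cx,cy),(a,b),ang=cv2.minAreaRect(P[:,:2].astype(np.float32));print(cx,cy,a,b,ang)
print(f(np.linalg.svd(P[:,:2]-P[:,:2].mean(0),full_matrices=0)[2][0]))
u,v=map(int,proj(w,[532,337,78]));print(u,v)
save(w,'dial.png',(max(u-70,0),min(u+70,560),max(v-60,0),min(v+60,420)),5)
br=w['frame'].mean(-1);q=m&(br>90);print('bright on bar',q.sum(),f(X[q].mean(0)) if q.any() else '')
```

```text
z [72.56 82.61 83.95]
531.8050537109375 338.8447570800781 45.323116302490234 14.732298851013184 0.9924528002738953
[1.   0.01]
385 241
bright on bar 69 [525.47 342.16  82.98]
```

View pics/dial.png

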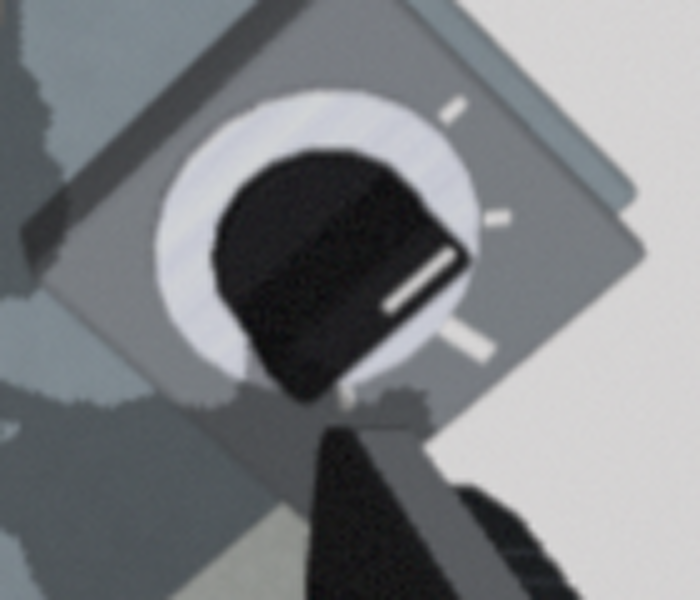

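The pointer end of the bar, with its white line from (388,305) to (452,255), lies near the first mark. The long mark is at (468,340). I'll get the bar angle from the top points only.

Run:
```python
from h import *
f=lambda v:np.round(v,2)
w=load('wrist');u,v=385,241;o=np.array([u-70,v-60])
g=lambda x,y,z:atz(w,o[0]+x/5-.5,o[1]+y/5-.5,z)
for z in(78,83):
  A,B=g(388,305,z),g(452,255,z);C,D=g(305,400,z),g(470,262,z);print(z,'line',f(A),f(B),f(B-A),np.arctan2(*(A-B)[[1,0]]),'edge',f(C),f(D),np.arctan2(*(C-D)[[1,0]]),np.linalg.norm(C-D))
marks=[g(453,108,40),g(497,217,40),g(468,340,40),g(345,397,40)];print('marks',[f(m[:2]) for m in marks])
c=np.array([532,338]);print('mark dirs cw from -x',[round(float(np.arctan2(m[1]-c[1],-(m[0]-c[0]))),2) for m in marks], [round(float(np.hypot(*(m[:2]-c)))) for m in marks])
vv,uu=np.mgrid[0:420,0:560];cz=w['range_z'];X=np.stack([(uu-w['cx'])/w['fx']*cz,(vv-w['cy'])/w['fy']*cz,cz],-1)-w['t'];X=X@w['R'];X[cz<=0]=0
for z0 in(79,81):
  m=(np.hypot(X[...,0]-532,X[...,1]-337)<40)&(X[...,2]>z0)&(X[...,2]<88);P=X[m]
  print(z0,len(P),cv2.minAreaRect(P[:,:2].astype(np.float32)),f(np.percentile(P[:,2],[10,50,90])))
for zz in(50,60,70):
  m=(np.hypot(X[...,0]-532,X[...,1]-337)<30)&(abs(X[...,2]-zz)<5);print(zz,m.sum())
```

```text
78 line [527.43 342.06  78.  ] [511.7  342.97  78.  ] [-15.74   0.91   0.  ] -0.05784953256509482 edge [552.85 345.97  78.  ] [510.2  346.71  78.  ] -0.017306943915802876 42.65135152854883
83 line [527.08 339.18  83.  ] [511.61 340.07  83.  ] [-15.47   0.9    0.  ] -0.0578495325650923 edge [552.06 343.02  83.  ] [510.14 343.75  83.  ] -0.017306943915801704 41.926346571995325
marks [array([490.12, 338.55]), array([499.64, 365.16]), array([523.23, 383.74]), array([551.96, 374.44])]
mark dirs cw from -x [0.01, 0.7, 1.38, 2.07] [42, 42, 47, 42]
79 638 ((531.804931640625, 338.8541564941406), (45.323116302490234, 14.71349048614502), 0.9924528002738953) [81.43 83.48 84.51]
81 592 ((531.7239379882812, 339.0314636230469), (45.149410247802734, 14.4137544631958), 0.8487865924835205) [81.98 83.55 84.53]
50 1149
60 206
70 212
```

Selector is at ≈0.0 (first mark). The bar is centred at (531.8,338.8) with its top at 83.5. I'll move over it, turning the tool +2.39 rad so the last joint has room for the clockwise turn.

```bash
python3 -m jog '[[[0,0.1,0],[0,0,0.07],0],[[-0.1,0.2,0],[0,0,0.14],0],[[-0.15,0.3,0],[0,0,0.21],0],[[-0.2,0.4,0],[0,0,0.28],0],[[-0.25,0.5,0],[0,0,0.35],0],[[-0.3,0.6,0],[0,0,0.42],0],[[-0.31,0.7,0],[0,0,0.49],0],[[-0.31,0.8,0],[0,0,0.56],0],[[-0.31,0.8,0],[0,0,0.6],0]]'
python3 -m jog '[[[0,0.1,0],[0,0,0.07],0],[[0,0.2,0],[0,0,0.14],0],[[0,0.3,0],[0,0,0.21],0],[[0,0.34,0],[0,0,0.28],0],[[0,0.34,0],[0,0,0.35],0],[[0,0.34,0],[0,0,0.42],0],[[0,0.34,0],[0,0,0.49],0],[[0,0.34,-0.2],[0,0,0.54],0],[[0,0.34,-0.4],[0,0,0.54],0],[[0,0.34,-0.8],[0,0,0.54],0],[[0,0.34,-1],[0,0,0.54],0],[[0,0.34,-1],[0,0,0.54],0],[[0,0.34,-1],[0,0,0.54],0]]'
python3 -c "
from bench import *
import numpy as np
s=read_state();q=s['ee_rot'];print(s['position'],q,2*np.arctan2(q[1],q[0]),s['joints'])"
```

```text
clock: 17.75
position: [531.3, 305.3, 224.0]
ee_rot: [0.847, -0.531, -0.001, 0.002]
contact_force: [0.8, 0.2, -0.1]
gripper_width: 42.5
grasp_force: 0.0
clock: 19.05
position: [532.1, 338.5, 125.6]
ee_rot: [1.0, 0.003, -0.0, 0.001]
contact_force: [1.3, 0.6, 0.5]
gripper_width: 42.8
grasp_force: 0.0
[532.10695725 338.45226528 125.60676283] [ 9.99995161e-01  2.95577144e-03 -4.67703074e-04  8.49924959e-04] 0.005911554259817108 [ 8.22938430e-01  4.82517198e-01 -1.16359352e-01  5.75298035e-04
 -9.73800838e-01  7.53445594e-01]
```

```bash
python3 -m jog '[[[0,0,-0.3],[0,0,0],0],[[0,0,-0.5],[0,0,0],0],[[0,0,-0.68],[0,0,0],0],[[0,0,-0.68],[0,0,0],0],[[0,0,-0.68],[0,0,0],1],[[0,0,-0.68],[0,0,0],1],[[0,0,-0.68],[0,0,0],1],[[0,0,-0.68],[0,0,0],1],[[0,0,-0.68],[0,0,0],1]]'
python3 -m jog '[[[0,0,0],[0,0,-0.06],1],[[0,0,0],[0,0,-0.12],1],[[0,0,0],[0,0,-0.18],1],[[0,0,0],[0,0,-0.24],1],[[0,0,0],[0,0,-0.3],1],[[0,0,0],[0,0,-0.36],1],[[0,0,0],[0,0,-0.42],1],[[0,0,0],[0,0,-0.48],1],[[0,0,0],[0,0,-0.54],1],[[0,0,0],[0,0,-0.6],1],[[0,0,0],[0,0,-0.65],1],[[0,0,0],[0,0,-0.668],1],[[0,0,0],[0,0,-0.668],1],[[0,0,0],[0,0,-0.668],1]]'
python3 -c "
from bench import *
import numpy as np
s=read_state();q=s['ee_rot'];print(q,2*np.arctan2(q[1],q[0]),s['wrist_torque'])"
```

```text
clock: 19.95
position: [533.2, 338.3, 60.6]
ee_rot: [1.0, 0.003, 0.001, -0.0]
contact_force: [0.4, -4.6, 5.9]
gripper_width: 13.1
grasp_force: 60.2
clock: 21.35
position: [533.2, 338.2, 60.6]
ee_rot: [0.767, -0.642, 0.001, -0.001]
contact_force: [1.1, -4.6, 6.1]
gripper_width: 12.9
grasp_force: 60.2
[ 0.76703287 -0.64160672  0.00082825 -0.00084322] -1.393183477463765 [-1.46032167 -0.29336231 -0.00713802]
```

The bar has turned about 1.40 rad. I'll release, rise and check.

```bash
python3 -m jog '[[[0,0,0],[0,0,0],0.3],[[0,0,0],[0,0,0],0],[[0,0,0],[0,0,0],0],[[0,0,0],[0,0,0],0],[[0,0,0.3],[0,0,0],0],[[0,0,0.6],[0,0,0],0],[[0,0,1],[0,0,0],0],[[0,0,1],[0,0,0],0]]'
python3 -m jog '[[[-0.2,0,0.3],[0,0,0],0],[[-0.5,0,0.6],[0,0,0],0],[[-0.8,0,0.8],[0,0,0],0],[[-0.8,0,0.8],[0,0,0],0],[[-0.8,0,0.8],[0,0,0],0]]'
python3 - <<'E'
from h import *
f=lambda v:np.round(v,2)
def cloud(w):
  vv,uu=np.mgrid[0:420,0:560];cz=w['range_z'];X=np.stack([(uu-w['cx'])/w['fx']*cz,(vv-w['cy'])/w['fy']*cz,cz],-1)-w['t'];X=X@w['R'];X[cz<=0]=0;return X
for n in('wrist','scene'):
  w=snap(n);X=cloud(w);h=cv2.cvtColor(w['frame'],cv2.COLOR_RGB2HSV);br=w['frame'].mean(-1)
  m=(np.hypot(X[...,0]-532,X[...,1]-338)<35)&(X[...,2]>79)&(X[...,2]<90)
  P=X[m];print(n,len(P),cv2.minAreaRect(P[:,:2].astype(np.float32)) if len(P)>5 else '')
  q=m&(br>90);print(' white',q.sum(),f(X[q].mean(0)) if q.any() else '')
  wd=(h[...,0]>8)&(h[...,0]<25)&(h[...,1]>70)&(np.abs(X[...,0]-510)<110)&(np.abs(X[...,1]-222)<50)&(X[...,2]>45)&(X[...,2]<66)
  Q=X[wd];print(' wood',len(Q),f(Q.min(0)),f(Q.max(0)),f(np.percentile(Q[:,2],[10,50,90]))) if len(Q) else 0
  k=Q[Q[:,0]<525]; print(' stick fit',np.polyfit(k[:,0],k[:,1],1) if len(k)>10 else '')
  t=X[(np.hypot(X[...,0]-563,X[...,1]-224)<24)&(X[...,2]>165)&(X[...,2]<180)];print(' thimble',len(t),f(np.median(t,0)) if len(t) else '')
E
```

```text
clock: 22.15
position: [535.1, 341.2, 164.9]
ee_rot: [0.767, -0.641, 0.001, -0.006]
contact_force: [-0.0, 0.5, 0.2]
gripper_width: 42.9
grasp_force: 0.0
clock: 22.65
position: [451.7, 339.0, 238.7]
ee_rot: [0.767, -0.641, -0.0, -0.001]
contact_force: [-0.5, 0.6, -0.1]
gripper_width: 42.5
grasp_force: 0.0
wrist 698 ((531.7323608398438, 338.7210998535156), (14.649510383605957, 44.52529525756836), 11.202680587768555)
 white 70 [530.12 351.6   83.9 ]
 wood 4103 [423.07 193.    45.8 ] [598.51 255.96  58.75] [54.44 55.62 56.61]
 stick fit [4.88108497e-03 2.22026252e+02]
 thimble 2467 [559.25 231.78 170.73]
scene 59 ((535.2031860351562, 335.25830078125), (14.540976524353027, 45.59562683105469), 9.198620796203613)
 white 0 
 wood 403 [425.13 187.93  45.08] [609.5  228.87  64.07] [49.52 55.7  59.94]
 stick fit [-1.23318919e-02  2.24608403e+02]
 thimble 146 [565.66 219.74 171.62]
```

The pointer is at about 1.38 rad, on the long mark. The stake is flat and clamped with its head centre at about (563,224.5), against a spindle axis of (563,224.8). The arm is clear, so I'm handing in.

```bash
python3 -c "
from bench import job_done
print(job_done())"
```

```text
the job is handed in; nothing more can be done
None
```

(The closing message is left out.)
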